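# Close the photometer and index its filter slide

## Robot

A 6-joint arm with a two-finger parallel gripper is mounted at the origin on the work surface. World frame = base frame: x ahead of the robot, y to its left, z up, the work surface at z = 0. Lengths are in m, angles in rad, forces in N, time in s.
With the tool pointing down it reaches from about 0.425 to 0.95 m from the base axis. Payload 3.5 kg.
Tool frame: the origin (TCP) lies midway between the tips of the shut fingers; the grasp point (between the pads) lies 19 mm behind it; x points along the fingers, y is the direction in which the jaws open and shut, and the axes are right-handed (so a half turn about x gives the same grasp; the last joint's range is limited). The gripper opens to 85 mm and grips with 20 to 120 N. Pads are 22 mm wide; open, the fingers measure 114 mm over their backs; the gripper's body (76 mm by 85 mm) begins 54 mm behind the grasp point. The pads swing forward as they close: fully open they stand 13 mm farther back than shut.
Start: joints at [1.105, 0.286, 1.577, -0, 1.279, -0.15], TCP at [0.21, 0.642, 0.201] pointing down, gripper open.
Joint ranges: [-2.77, 2.77], [-0.9, 2.22], [0.21, 2.48], [-1.53, 4.67], [0.24, 2.81], [-2.84, 2.84]. Speed limits (rad/s): [2.79, 2.79, 3.14, 3.14, 3.14, 3.14].

## Interface

Orientations are given as a unit quaternion [x, y, z, w].
In Python, from plant import ctrl, vision gives the robot as it stands. The module is installed in compiled form; this text tells all that it offers.
- The arm moves only by the tool play_rows, never from a script. Its arguments are lists of equal length, an entry for each row: "claw": the closure in counts, from 0 (fully open) to 255 (shut); "travel": the shift along the tool's x, y, z in m, a list of three; "dr": the turn, a rotation vector about the tool's x, y, z in rad, a list of three. In form: {"claw": [claw, ...], "travel": [[tx, ty, tz], ...], "dr": [[wx, wy, wz], ...]}. A call has 1 to 20 rows; each row is the pose to reach, as a shift and turn from the pose measured when the call began, along the tool's axes at that moment; what a row does not reach only later rows make up. A row lasts 1/10 s, in which the tool goes at most 50 mm and 8.59 degrees, less where a joint would pass 70% of its speed; a pose out of reach is approached as far as the arm can. A call with a gripper value outside its range is refused whole. The fingers move at their own pace and stop on an object; "force" is the grip in N (left out, the last holds). Time passes only in rows, so rows that repeat a pose let the fingers close. It gives the time, the measured TCP pose, the force and the opening at its end, in the units of the state.
- ctrl.get_state(): the state, without advancing time (a new reading comes with each control period).
- vision.read_camera(name): name is "scene" or "top" or "wrist"; returns a dict with "img" (420x560x3 uint8, red, green, blue), "range_z" (420x560 float32, m along the optical axis (not along the pixel's ray), 0 where there is no reading), "K" (3x3 intrinsics, pixels), "world_to_cam" (4x4, takes a point from world to camera coordinates). Camera axes: x right, y up, looking along -z (the intrinsics and any distortion apply to the point x, -y, -z); pixel columns grow to the right and rows downward; lengths in m; the calibration is good to about 2 mm. A picture is of the moment at which its call begins.
- ctrl.sign_off(): hands the job in, once; it reports no verdict.
The state is a dict: "time": time; "qpos": joint angles; "dq": joint speeds; "joint_efforts": joint torques, N m; "eef_pos": TCP position; "tcp_rot": TCP orientation; "contact_force": force on the tool from outside, world axes, zero at the start; "wrist_torque": the same for the moment, N m; "opening": opening from 0.0 (shut) to 1.0 (fully open).
Only numpy, scipy, OpenCV 4.12 (cv2) and the standard library are available. Lean on these libraries where they do the work, as an engineer would, in place of code of your own. Each camera call takes 0.05 s, during which the arm holds its last target.

## Task

Get the photometer ready for a reading: lower the open lid of its sample compartment gently until it is fully closed, then take the filter slide by its upright grip and slide it to the robot's left along its rail until the spring ball clicks into the notch, without running through the click and out the other side. Finish still holding the grip with the slide resting in the notch: do not let go. Leave the glassware and other things around it undisturbed.

Things in the scene. Friction and masses are not known exactly. Their poses are not given: they have to be found in the camera images.
- photometer: Light-grey bench photometer, fixed. Origin: centre of its underside, on the bench. x points from the rail side (near the robot) to the lid's hinge, y along the rail to the robot's left, z up. Light-grey plinth, dark bed under the rail, x -130 to +115 mm, y +-170, 45 high. On it a grey open compartment x -20 to +110, y +-85, rim 95 above the bench; grey lamp box y 97 to 159, top 95; steel rail along y at x -75.
- lid (a joint): Angle of the compartment lid: 0 = closed flat on the rim, grows as it opens (1.57 = upright). It starts between about 0.65 and 1.1. Hinge has friction (0.17 N m): the lid stays where it is left, about 1 to 2 N pressed down near its free edge lowers it.
- lid_hinge (a point): Hinge line of the lid, at the middle of its far (+x) edge: photometer x = +110, y = 0, 95.5 mm above the bench. The lid plate is 130 mm from hinge to free edge, 170 mm wide and 8 mm thick; its underside passes through the hinge line.
- lid_tab (a point): Middle of the top face of the small black finger tab on the free edge of the lid, 140 mm from the hinge line. The tab is 50 mm wide, sticks out 22 mm past the plate and is 8 mm thick.
- filter_slide (a joint): Position of the filter slide along the rail (m): 0 = grip at the middle of the photometer, grows towards the photometer's +y (robot's left). Hard stops at -0.06 and +0.06. It starts between -0.06 and -0.035. It drags with about 1 to 3 N away from the notch; the ball rides on the slide's edge until the notch comes by.
- slide_grip (a point): Where to hold the filter slide: on the axis of its upright black rectangular grip post, 15 mm below its top. The post is 16 mm in photometer x by 20 mm in y and stands 50 mm above a flat aluminium strip (36 by 200 by 8 mm, four round glass windows); strip top 65 mm, post top 115 mm above the bench. Axes as the photometer's.
- slide_notch (a point): Middle of the mouth of the notch in the robot-side edge of the strip: a gap 10 mm wide along y and 8 mm deep, 20 mm towards -y of the post's axis. Axes as the photometer's.
- index_point (a point): Point of the strip's robot-side edge line facing the middle of the spring ball; fixed during a run. The slide is home when slide_notch meets it (photometer y difference 0). The notch draws the slide in from about 4 mm either side; about 7 N along the rail pushes it out again. Axes as the photometer's.
- index_block: Dark steel block, 24 (x) by 30 (y) by 24 mm high, clamped on the plinth on the robot's side of the strip, top 69 mm above the bench, a white line on top at the ball's middle. It carries the 12 mm steel spring ball that presses on the strip's edge. Its place along the rail differs from run to run. Origin: centre of its underside, axes as the photometer's.
- vial: Bystander: capped glass vial, 22 mm across, 46 mm high, standing on the plinth beside the compartment (-y side). Origin: centre of its underside.
- beaker: Bystander: glass beaker, 66 mm across, 85 mm high, on the bench. Origin: centre of its underside.
- flask: Bystander: conical glass flask, 76 mm across at the foot, 105 mm high, on the bench. Origin: centre of its underside.
- bottle: Bystander: amber glass bottle with black cap, 72 mm across, 160 mm high, on the bench. Origin: centre of its underside.
- mortar: Bystander: white ceramic bowl, 90 mm across, 50 mm high, on the bench. Origin: centre of its underside.
- filter_case: Bystander: flat grey plastic case, 60 by 90 by 22 mm, on the bench. Origin: centre of its underside.

How it is judged:
By the outcome, as a careful person would: the job done as asked, in the order asked, and still so for the second after the job is handed in, while the arm keeps its last pose, push and grip.
It also fails if it takes over 51 s, if anything falls off the work surface, if the arm or the gripper's body presses on something with over 40 N, if the wrist force passes 120 N, or if a joint passes its speed limit or range.

## Working session

There is one attempt and no reset: what is moved stays moved. The work goes in short steps, Python scripts to look and compute and a tool call to move; the robot and the scene stay as the last step left them, time stands still between calls to the robot, and variables do not carry over. Pictures are saved under pics/ and viewed, and the job is handed in when it is done.

Besides the shell and the picture viewer there is one more tool, called after "Request:" in YAML: its name, and indented under it one key for each argument. play_rows: Moves the arm, as the interface text tells. Its arguments: {"type":"object","properties":{"claw":{"type":"array","items":{"type":"number"}},"travel":{"type":"array","items":{"type":"array","items":{"type":"number"}}},"dr":{"type":"array","items":{"type":"array","items":{"type":"number"}}},"force":{"type":"number"}},"required":["claw","travel","dr"]}

```bash
mkdir -p pics; cat > h.py <<'E'
import numpy as np, cv2
from plant import ctrl, vision
def cap(n,f):
    c=vision.read_camera(n); cv2.imwrite('pics/'+f,c['img'][:,:,::-1]); np.savez('pics/'+f[:-4]+'.npz',**c); return c
def pts(c):
    d=c['range_z'];K=c['K'];h,w=d.shape
    u,v=np.meshgrid(np.arange(w),np.arange(h))
    X=np.stack([(u-K[0,2])/K[0,0]*d,-(v-K[1,2])/K[1,1]*d,-d,np.ones_like(d)],-1)
    return (X@np.linalg.inv(c['world_to_cam']).T)[...,:3]
E
python3 - <<'E'
from h import *
for n in ['scene','top','wrist']:
    c=cap(n,n+'0.png'); print(n,c['K'].round(1).tolist(),c['world_to_cam'].round(3).tolist(),[k for k in c])
s=ctrl.get_state();print(s)
E
```

```text
scene [[543.8, 0.0, 284.9], [0.0, 543.8, 205.9], [0.0, 0.0, 1.0]] [[-0.468, 0.884, 0.013, 0.256], [-0.734, -0.397, 0.551, 0.371], [0.492, 0.249, 0.834, -1.549], [0.0, 0.0, 0.0, 1.0]] ['img', 'range_z', 'K', 'world_to_cam']
top [[431.9, 0.0, 273.7], [0.0, 431.9, 205.8], [0.0, 0.0, 1.0]] [[-0.022, -1.0, -0.01, 0.024], [0.981, -0.023, 0.193, -0.594], [-0.194, -0.006, 0.981, -1.034], [0.0, 0.0, 0.0, 1.0]] ['img', 'range_z', 'K', 'world_to_cam']
wrist [[293.5, 0.0, 276.0], [0.0, 293.5, 207.0], [0.0, 0.0, 1.0]] [[0.312, 0.95, -0.002, -0.672], [-0.9, 0.294, -0.322, 0.041], [-0.306, 0.102, 0.947, -0.381], [0.0, 0.0, 0.0, 1.0]] ['img', 'range_z', 'K', 'world_to_cam']
{'time': 0.15, 'qpos': array([ 1.10503452e+00,  2.87024321e-01,  1.57785123e+00, -8.91826807e-06,
        1.27858335e+00, -1.50006767e-01]), 'dq': array([-0.00113886, -0.00335083, -0.00145564,  0.00052007,  0.00097423,
        0.0010417 ]), 'joint_efforts': array([ 1.16838568e-03, -4.06603253e+01, -2.93144792e+01, -1.35858495e-04,
        3.96255826e-03,  9.29813666e-06]), 'eef_pos': array([0.20933121, 0.64112334, 0.19971784]), 'tcp_rot': array([ 0.11054243,  0.69850956, -0.11180184,  0.6981154 ]), 'contact_force': array([ 0.70171946,  0.59166435, -0.06027125]), 'wrist_torque': array([-0.01703326,  0.01492368, -0.00872678]), 'opening': 1.0021452882035589}
```

View pics/scene0.png

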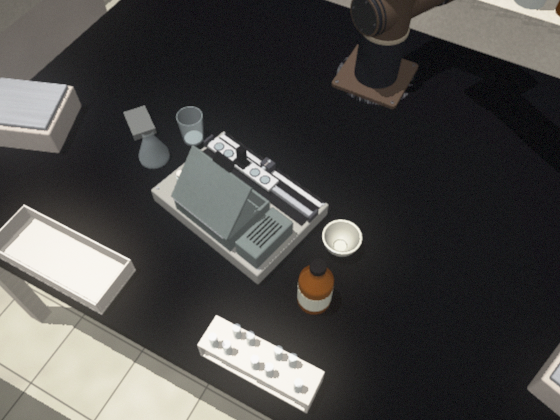

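View pics/top0.png

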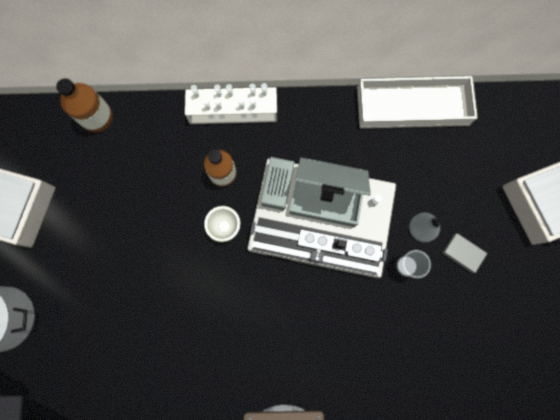

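View pics/wrist0.png

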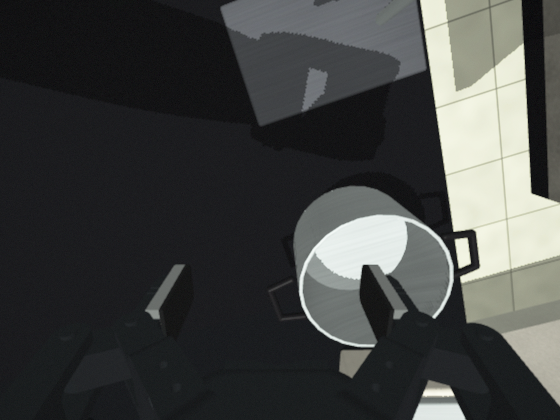

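Top view: the photometer is at about pixel (325,215), with the open lid at (333,178), the grip at (340,244), the index block near (318,255), the vial at (374,202) and the beaker at (413,265). The mortar and bottle are off to its left. Next I'll measure.

```bash
python3 - <<'E'
from h import *
for n in ['scene','top']:
    c=dict(np.load(f'pics/{n}0.npz')); P=pts(c)
    x0,x1,y0,y1=(145,335,120,280) if n=='scene' else (240,405,150,285)
    im=cv2.resize(c['img'][y0:y1,x0:x1],None,fx=4,fy=4,interpolation=cv2.INTER_CUBIC)
    cv2.imwrite(f'pics/{n}0z.png',im[:,:,::-1])
    z=P[...,2]; 
    reg=np.zeros(z.shape,bool); reg[y0:y1,x0:x1]=1
    print(n,np.histogram(z[reg],bins=np.arange(-.01,.25,.01)))
    m=(reg&(z>0.040)&(z<0.049)&(c['range_z']>0)).astype(np.uint8)
    q=P[m>0][:,:2].astype(np.float32)
    r=cv2.minAreaRect(q); print(r, cv2.boxPoints(r).round(4).tolist())
    # robust: trimmed
E
```

```text
scene (array([9142, 5071,  573,  642,  616, 4050, 1050, 1499,  517,  431, 1778,
        453,  519,  465,  435,  426,  578,  463,  419,  408,  486,  154,
        119,    0,    0]), array([-0.01,  0.  ,  0.01,  0.02,  0.03,  0.04,  0.05,  0.06,  0.07,
        0.08,  0.09,  0.1 ,  0.11,  0.12,  0.13,  0.14,  0.15,  0.16,
        0.17,  0.18,  0.19,  0.2 ,  0.21,  0.22,  0.23,  0.24]))
((0.5676475167274475, -0.11750447750091553), (0.5248611569404602, 0.2465653270483017), 77.19786834716797) [[0.38929998874664307, -0.34610000252723694], [0.6297000050544739, -0.40070000290870667], [0.7459999918937683, 0.11110000312328339], [0.5055999755859375, 0.1657000035047531]]
top (array([3629, 5181,   45,   58,   93, 6145, 1735, 1339,  282,  199, 1534,
        126,  181,  152,  147,  151,  158,  164,  159,  182,  262,  144,
        121,    1,    0]), array([-0.01,  0.  ,  0.01,  0.02,  0.03,  0.04,  0.05,  0.06,  0.07,
        0.08,  0.09,  0.1 ,  0.11,  0.12,  0.13,  0.14,  0.15,  0.16,
        0.17,  0.18,  0.19,  0.2 ,  0.21,  0.22,  0.23,  0.24]))
((0.563515305519104, -0.13668659329414368), (0.3907783031463623, 0.24545377492904663), 77.32547760009766) [[0.4009000062942505, -0.3003999888896942], [0.6403999924659729, -0.35420000553131104], [0.7261000275611877, 0.027000000700354576], [0.48660001158714294, 0.08089999854564667]]
```

```bash
ls pics
```

```text
scene0.npz
scene0.png
scene0z.png
top0.npz
top0.png
top0z.png
wrist0.npz
wrist0.png
```

View pics/scene0z.png

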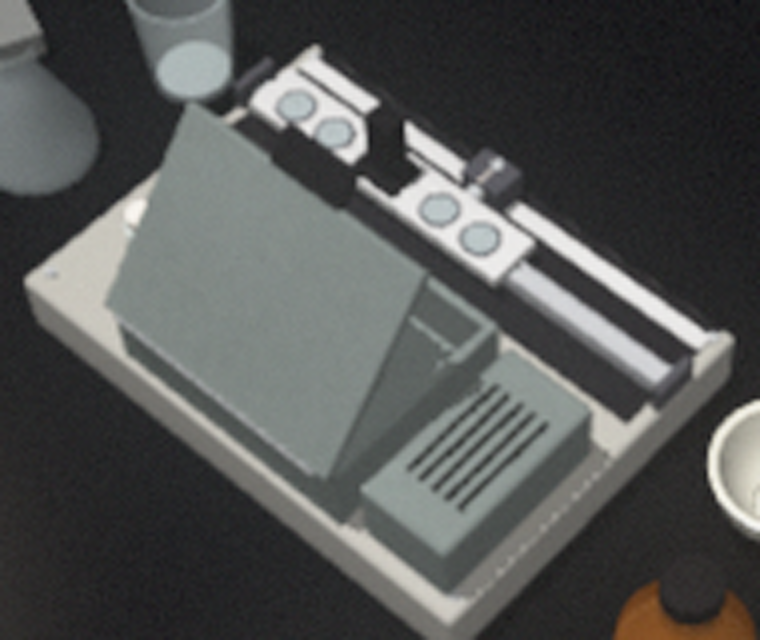

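View pics/top0z.png

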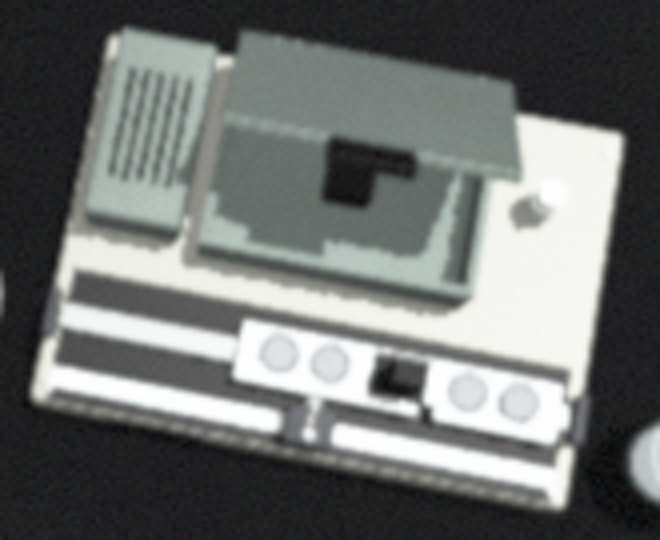

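```bash
cat >> h.py <<'E'
def ray(c,u,v,z):
    K=c['K'];T=np.linalg.inv(c['world_to_cam'])
    d=T[:3,:3]@np.array([(u-K[0,2])/K[0,0],-(v-K[1,2])/K[1,1],-1.]);o=T[:3,3]
    return o+d*(z-o[2])/d[2]
def proj(c,p):
    q=c['world_to_cam']@np.append(p,1); K=c['K']
    return np.array([K[0,0]*q[0]/-q[2]+K[0,2],K[1,1]*-q[1]/-q[2]+K[1,2]])
E
python3 - <<'E'
from h import *
c=dict(np.load('pics/top0.npz')); P=pts(c); z=P[...,2]
R=np.zeros(z.shape,bool); R[150:285,240:405]=1
m=(R&(z>0.038)).astype(np.uint8)
m=cv2.morphologyEx(m,cv2.MORPH_OPEN,np.ones((5,5)))
n,l,st,ce=cv2.connectedComponentsWithStats(m); k=1+np.argmax(st[1:,4])
m=(l==k); mm=m&(z<0.049)
q=P[mm][:,:2].astype(np.float32); r=cv2.minAreaRect(q); print('depth rect',r)
c2=dict(np.load('pics/scene0.npz'));
for nm,cc,cs in (('top',c,[(240+110/4,150+35/4),(240+622/4,150+132/4),(240+562/4,150+507/4),(240+33/4,150+402/4)]),
   ('scene',c2,[(145+455/4,120+600/4+0),(145+28/4,120+283/4),(145+313/4,120+48/4),(145+730/4,120+340/4)])):
    q=np.array([ray(cc,u-.4,v-.4,.045)[:2] for u,v in cs])
    print(nm,q.round(4).tolist(), [np.linalg.norm(q[i]-q[i-1]).round(4) for i in range(4)], q.mean(0))
# lid plane
for cc,x in ((c,(300,368,160,180)),(c2,(185,235,160,220))):
    p=pts(cc)[x[2]:x[3],x[0]:x[1]].reshape(-1,3); p=p[(p[:,2]>.11)&(p[:,2]<.25)]
    o=p.mean(0); u,s,v=np.linalg.svd(p-o); n=v[2]*np.sign(v[2][2]); print('lid',o,n,s[2]/len(p)**.5,'angle',np.arccos(n[2]))
E
```

```text
depth rect ((0.5698825716972351, -0.11267426609992981), (0.340585857629776, 0.2457914650440216), 76.92220306396484)
top [[0.7244, 0.0248], [0.651, -0.3042], [0.4133, -0.2491], [0.4856, 0.0776]] [np.float64(0.2446), np.float64(0.3371), np.float64(0.244), np.float64(0.3346)] [ 0.56859499 -0.11272247]
scene [[0.7115, 0.022], [0.6504, -0.2975], [0.4175, -0.2463], [0.492, 0.0794]] [np.float64(0.2269), np.float64(0.3254), np.float64(0.2384), np.float64(0.3342)] [ 0.56784095 -0.11060404]
lid [ 0.65596154 -0.12101354  0.14726644] [ 0.75492842 -0.17388629  0.63233427] 0.0007322663664142322 angle 0.8862336576644546
lid [ 0.64189806 -0.12822349  0.15820915] [ 0.75243119 -0.17392286  0.63529375] 0.0017335151922383048 angle 0.8824074965842182
```

```bash
cat >> h.py <<'E'
YAW=np.radians(-13.08); ex=np.array([np.cos(YAW),np.sin(YAW)]); ey=np.array([-ex[1],ex[0]])
O=np.array([.5772,-.1144])
def toP(p): d=np.asarray(p)[...,:2]-O; return np.stack([d@ex,d@ey,np.asarray(p)[...,2]],-1)
def toW(x,y,z): return np.append(O+x*ex+y*ey,z)
E
python3 - <<'E'
from h import *
for n in('top','scene'):
    c=dict(np.load(f'pics/{n}0.npz')); P=toP(pts(c)); ok=c['range_z']>0
    x,y,z=P[...,0],P[...,1],P[...,2]
    m=ok&(abs(x+.075)<.02)&(z>.105)&(z<.12)&(abs(y)<.12); p=P[m]; print(n,'post',m.sum(),p.mean(0),p.min(0),p.max(0))
    m=ok&(abs(x+.075)<.025)&(z>.061)&(z<.067)&(abs(y)<.2); p=P[m]; print('strip',m.sum(),p.min(0),p.max(0),np.percentile(p,[1,99],axis=0).round(4).tolist())
    m=ok&(x<-.095)&(x>-.13)&(z>.063)&(z<.073)&(abs(y)<.15); p=P[m]; print('block',m.sum(),p.mean(0),p.min(0),p.max(0))
    for nm,q in(('vial',(x>-.02)&(x<.11)&(y<-.09)&(y>-.17)&(z>.06)&(z<.1)),):
        p=P[ok&q]; print(nm,len(p),p.mean(0) if len(p) else '')
c=dict(np.load('pics/top0.npz'))
for nm,u,v,z in(('line',315,415,.069),('line-top',312,432,.069),('notch',427,410,.065),('posttopL',375,375,.115),('postR',423,375,.115),('stripL',233,360,.065),('stripR',560,420,.065)):
    print(nm,toP(ray(c,240+u/4-.4,150+v/4-.4,z)).round(4))
cc=dict(np.load('pics/scene0.npz'))
for nm,u,v,z in(('line',480,180,.069),('line2',495,163,.069)):
    print(nm,toP(ray(cc,145+u/4-.4,120+v/4-.4,z)).round(4))
E
```

```text
top post 63 [-0.07595265 -0.05152309  0.11482407] [-0.08312593 -0.06168307  0.10506861] [-0.06735233 -0.04225388  0.11983562]
strip 806 [-0.09963461 -0.16909084  0.06102569] [-0.05652319  0.16882785  0.06699213] [[-0.0934, -0.1669, 0.0614], [-0.0574, 0.166, 0.067]]
block 129 [-0.11224935 -0.00406268  0.06899569] [-0.12548017 -0.01898878  0.06322776] [-0.0960847   0.01073866  0.07288936]
vial 81 [ 0.05175042 -0.11981432  0.08336835]
scene post 68 [-0.07500194 -0.05065643  0.11221751] [-0.084458   -0.06150856  0.10517736] [-0.06657278 -0.04176118  0.11763776]
strip 770 [-0.09852034 -0.17073327  0.0610271 ] [-0.05648076  0.16911747  0.06699766] [[-0.0956, -0.1678, 0.0611], [-0.0575, 0.1672, 0.0669]]
block 122 [-0.11149151 -0.00330782  0.06763727] [-0.12700528 -0.02247219  0.06300976] [-0.09514958  0.0113911   0.07263072]
vial 29 [ 0.05692376 -0.1251004   0.08615131]
line [-0.107  -0.0065  0.069 ]
line-top [-0.1176 -0.0067  0.069 ]
notch [-0.0895 -0.0736  0.065 ]
posttopL [-0.0815 -0.0333  0.115 ]
postR [-0.0757 -0.0609  0.115 ]
stripL [-0.0836  0.049   0.065 ]
stripR [-0.0789 -0.1543  0.065 ]
line [-0.1042 -0.003   0.069 ]
line2 [-0.1195 -0.0049  0.069 ]
```

```bash
cat >> h.py <<'E'
from scipy.spatial.transform import Rotation as Ro
def goalR(sgn=1):
    x=np.array([0,0,-1.]); y=np.append(ey,0)*sgn; return Ro.from_matrix(np.stack([x,y,np.cross(x,y)],1))
def delta(W,R=None,s=None):
    s=s or ctrl.get_state(); R0=Ro.from_quat(s['tcp_rot'])
    t=R0.inv().apply(np.asarray(W)-s['eef_pos'])
    return t.round(4).tolist(), ((R0.inv()*R).as_rotvec().round(4).tolist() if R is not None else None)
def lidpt(th,r=.125):
    return toW(.110-r*np.cos(th)+.008*np.sin(th)+.011,0,.0955+r*np.sin(th)+.008*np.cos(th))
E
python3 - <<'E'
from h import *
s=ctrl.get_state(); print(Ro.from_quat(s['tcp_rot']).as_matrix().round(3))
for g in(1,-1): print(delta(lidpt(.95)+[0,0,.05],goalR(g)), )
print(lidpt(.95)+[0,0,.05])
E
```

```text
[[-0.001  0.311  0.951]
 [-0.002  0.951 -0.311]
 [-1.    -0.002 -0.   ]]
([-0.0512, -0.5992, 0.6389], [-0.0875, -0.0004, 0.0018])
([-0.0512, -0.5992, 0.6389], [3.0541, 0.0028, 0.0005])
[ 0.63057523 -0.12680117  0.2518304 ]
```

Request:
play_rows:
  claw: [60,120,180,255,255,255,255,255,255,255,255,255,255,255,255,255,255,255,255,255]
  travel:
    - [-0.03,-0.02,0.02]
    - [-0.06,-0.05,0.05]
    - [-0.09,-0.08,0.085]
    - [-0.09,-0.11,0.12]
    - [-0.09,-0.14,0.15]
    - [-0.09,-0.17,0.185]
    - [-0.09,-0.2,0.215]
    - [-0.09,-0.23,0.245]
    - [-0.09,-0.26,0.28]
    - [-0.09,-0.295,0.315]
    - [-0.09,-0.33,0.35]
    - [-0.09,-0.365,0.39]
    - [-0.09,-0.4,0.425]
    - [-0.09,-0.435,0.465]
    - [-0.09,-0.47,0.5]
    - [-0.09,-0.505,0.54]
    - [-0.09,-0.54,0.575]
    - [-0.09,-0.575,0.61]
    - [-0.09,-0.599,0.639]
    - [-0.09,-0.599,0.639]
  dr:
    - [0,0,0]
    - [0,0,0]
    - [-0.01,0,0]
    - [-0.02,0,0]
    - [-0.03,0,0]
    - [-0.04,0,0]
    - [-0.05,0,0]
    - [-0.06,0,0]
    - [-0.07,0,0]
    - [-0.08,0,0]
    - [-0.0875,0,0]
    - [-0.0875,0,0]
    - [-0.0875,0,0]
    - [-0.0875,0,0]
    - [-0.0875,0,0]
    - [-0.0875,0,0]
    - [-0.0875,0,0]
    - [-0.0875,0,0]
    - [-0.0875,0,0]
    - [-0.0875,0,0]
  force: 40

```text
time: 2.15
eef_pos: [0.6318, -0.1315, 0.2885]
tcp_rot: [0.082, 0.703, -0.083, 0.701]
contact_force: [0.0, 0.3, -0.6]
opening: -0.001
```

```bash
python3 - <<'E'
from h import *
cap('wrist','wrist1.png'); 
s=ctrl.get_state(); print(s['eef_pos'],s['contact_force'])
print(delta(lidpt(.95),goalR()))
for th in np.arange(.88,-.05,-.08): print(round(th,2),delta(lidpt(th))[0])
print(delta(lidpt(0)))
E
```

```text
[ 0.6309541  -0.12896354  0.28879592] [ 0.58122625  0.80061418 -0.78740995]
([0.087, 0.0021, -0.0006], [-0.0036, -0.0032, 0.0014])
0.88 [0.0919, 0.0021, -0.0078]
0.8 [0.0981, 0.0021, -0.0157]
0.72 [0.1049, 0.0021, -0.023]
0.64 [0.1123, 0.0021, -0.0298]
0.56 [0.1202, 0.0021, -0.0359]
0.48 [0.1286, 0.0021, -0.0414]
0.4 [0.1374, 0.0021, -0.0462]
0.32 [0.1465, 0.002, -0.0503]
0.24 [0.156, 0.002, -0.0537]
0.16 [0.1657, 0.0021, -0.0563]
0.08 [0.1755, 0.0021, -0.0581]
0.0 [0.1855, 0.0021, -0.0591]
([0.1855, 0.0021, -0.0591], None)
```

View pics/wrist1.png

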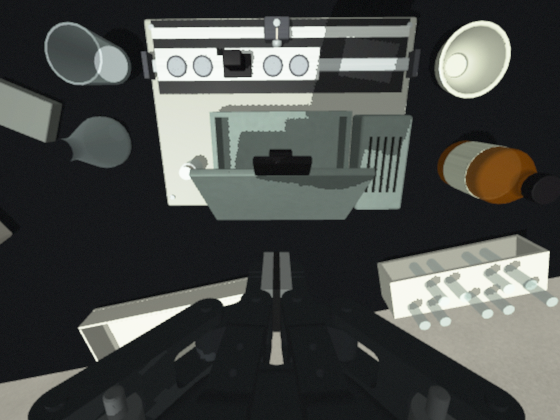

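Request:
play_rows:
  claw: [255,255,255,255,255,255,255,255,255,255,255,255,255,255,255,255]
  travel:
    - [0.03,0.002,0]
    - [0.06,0.002,0]
    - [0.08,0.002,-0.001]
    - [0.086,0.002,-0.004]
    - [0.092,0.002,-0.008]
    - [0.095,0.002,-0.012]
    - [0.098,0.002,-0.016]
    - [0.1015,0.002,-0.0195]
    - [0.105,0.002,-0.023]
    - [0.1085,0.002,-0.0265]
    - [0.1125,0.002,-0.03]
    - [0.116,0.002,-0.033]
    - [0.12,0.002,-0.036]
    - [0.1245,0.002,-0.039]
    - [0.1285,0.002,-0.0415]
    - [0.1285,0.002,-0.0415]
  dr:
    - [-0.004,0,0]
    - [-0.004,0,0]
    - [-0.004,0,0]
    - [-0.004,0,0]
    - [-0.004,0,0]
    - [-0.004,0,0]
    - [-0.004,0,0]
    - [-0.004,0,0]
    - [-0.004,0,0]
    - [-0.004,0,0]
    - [-0.004,0,0]
    - [-0.004,0,0]
    - [-0.004,0,0]
    - [-0.004,0,0]
    - [-0.004,0,0]
    - [-0.004,0,0]

```text
time: 3.8
eef_pos: [0.5897, -0.1173, 0.1593]
tcp_rot: [0.08, 0.704, -0.081, 0.701]
contact_force: [-0.8, 0.8, -0.3]
opening: -0.003
```

```bash
python3 - <<'E'
from h import *
c=cap('wrist','wrist2.png'); c=cap('scene','scene2.png')
s=ctrl.get_state(); print(s['eef_pos'],toP(s['eef_pos']),s['contact_force'])
for th in (.48,.4,.32,.24,.16,.08,0): print(round(th,2),delta(lidpt(th),goalR()))
E
```

```text
[ 0.59030807 -0.11744203  0.15994989] [1.34564232e-02 3.40017035e-06 1.59949893e-01] [ 0.18318567  0.1552555  -0.33882737]
0.48 ([-0.0004, -0.0, 0.0004], [0.0003, -0.0041, 0.0013])
0.4 ([0.0084, 0.0, -0.0044], [0.0003, -0.0041, 0.0013])
0.32 ([0.0176, 0.0, -0.0085], [0.0003, -0.0041, 0.0013])
0.24 ([0.027, 0.0, -0.0119], [0.0003, -0.0041, 0.0013])
0.16 ([0.0367, 0.0, -0.0144], [0.0003, -0.0041, 0.0013])
0.08 ([0.0466, 0.0001, -0.0162], [0.0003, -0.0041, 0.0013])
0 ([0.0565, 0.0001, -0.0172], [0.0003, -0.0041, 0.0013])
```

View pics/wrist2.png

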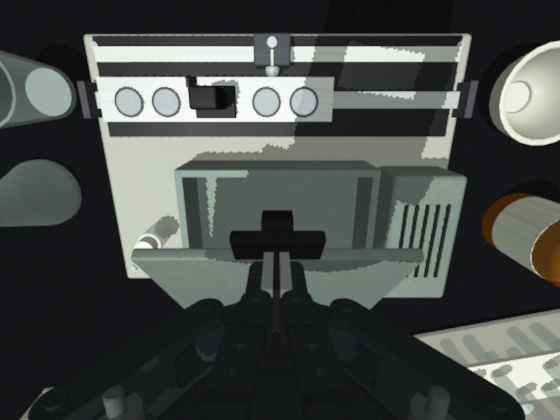

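View pics/scene2.png

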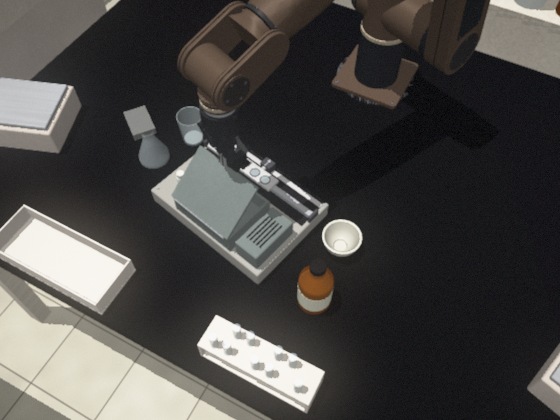

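```bash
python3 - <<'E'
from h import *
c=dict(np.load('pics/scene2.npz')); P=pts(c); Q=toP(P)
m=np.zeros(c['range_z'].shape,bool); m[165:225,178:240]=1
m&=(Q[...,0]>0)&(Q[...,0]<.11)&(abs(Q[...,1])<.08)&(Q[...,2]>.105)
p=Q[m]; o=p.mean(0); u,s,v=np.linalg.svd(p-o,full_matrices=False); n=v[2]*np.sign(v[2][2]); print(m.sum(),o,n,np.arccos(n[2]),s[2]/len(p)**.5)
E
```

```text
3046 [0.06350188 0.00080145 0.14084268] [ 0.63264565 -0.0007871   0.774441  ] 0.6849652954981315 0.002115314065136823
```

```bash
python3 - <<'E'
from h import *
c=dict(np.load('pics/scene2.npz')); Q=toP(pts(c))
for y0 in(-.07,-.05,-.03,.03,.05,.07):
  r=[]
  for x0 in np.arange(0,.12,.01):
    m=(abs(Q[...,0]-x0)<.003)&(abs(Q[...,1]-y0)<.006)&(Q[...,2]>.09)
    r.append((round(float(x0),2),round(float(np.median(Q[m][:,2])),3) if m.any() else None))
  print(y0,r)
im=c['img'][110:280,140:340]; cv2.imwrite('pics/s2z.png',cv2.resize(im,None,fx=4,fy=4,interpolation=cv2.INTER_CUBIC)[:,:,::-1][:600])
E
```

```text
-0.07 [(0.0, None), (0.01, 0.181), (0.02, 0.177), (0.03, 0.17), (0.04, 0.159), (0.05, 0.152), (0.06, 0.143), (0.07, 0.136), (0.08, 0.126), (0.09, 0.119), (0.1, 0.111), (0.11, 0.102)]
-0.05 [(0.0, 0.484), (0.01, 0.479), (0.02, 0.476), (0.03, 0.468), (0.04, 0.457), (0.05, 0.434), (0.06, 0.144), (0.07, 0.136), (0.08, 0.126), (0.09, 0.119), (0.1, 0.111), (0.11, 0.102)]
-0.03 [(0.0, 0.474), (0.01, 0.475), (0.02, 0.469), (0.03, 0.467), (0.04, 0.456), (0.05, 0.293), (0.06, 0.144), (0.07, 0.137), (0.08, 0.128), (0.09, 0.119), (0.1, 0.112), (0.11, 0.103)]
0.03 [(0.0, 0.353), (0.01, 0.355), (0.02, 0.343), (0.03, 0.356), (0.04, 0.352), (0.05, 0.455), (0.06, 0.144), (0.07, 0.135), (0.08, 0.126), (0.09, 0.118), (0.1, 0.111), (0.11, 0.102)]
0.05 [(0.0, 0.488), (0.01, 0.473), (0.02, 0.439), (0.03, 0.451), (0.04, 0.441), (0.05, 0.44), (0.06, 0.436), (0.07, 0.136), (0.08, 0.127), (0.09, 0.12), (0.1, 0.112), (0.11, 0.103)]
0.07 [(0.0, None), (0.01, 0.182), (0.02, 0.175), (0.03, 0.168), (0.04, 0.16), (0.05, 0.151), (0.06, 0.144), (0.07, 0.136), (0.08, 0.128), (0.09, 0.12), (0.1, 0.111), (0.11, 0.101)]
```

View pics/s2z.png

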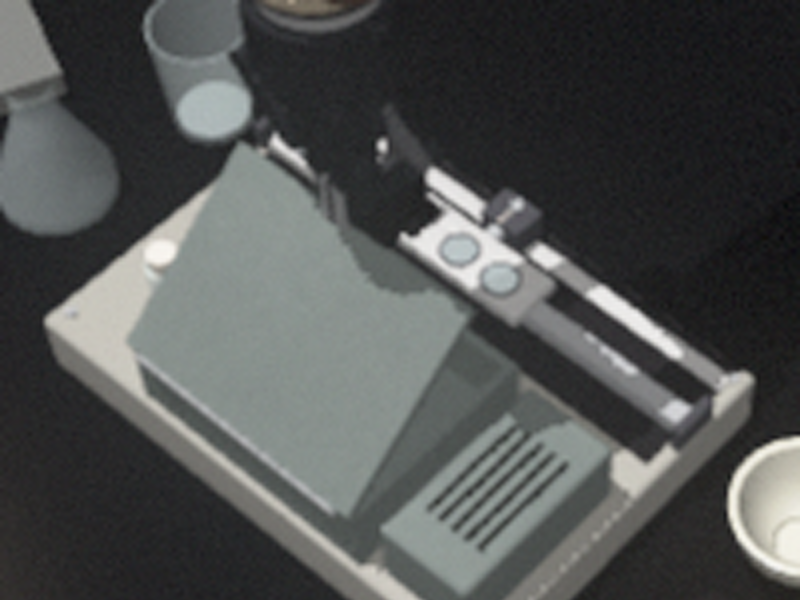

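```bash
python3 - <<'E'
from h import *
s=ctrl.get_state(); p=s['eef_pos']
for n in('wrist2','scene2'):
    c=dict(np.load(f'pics/{n}.npz'))
    for dz in(0,.02,.04): 
        q=proj(c,p+[0,0,dz]); u,v=q.round().astype(int); pc=c['world_to_cam']@np.append(p+[0,0,dz],1); print(n,dz,q.round(1),'expect depth',-pc[2],'seen',c['range_z'][v,u])
    Q=toP(pts(c))
    if n=='wrist2':
        for v in range(225,310,6): print(v,[Q[v,u].round(3).tolist() for u in(200,270,285)])
c=dict(np.load('pics/wrist2.npz'))
cv2.imwrite('pics/w2z.png',cv2.resize(c['img'][190:320,190:370],None,fx=4,fy=4,interpolation=cv2.INTER_CUBIC)[:,:,::-1])
E
```

```text
wrist2 0 [278.3 244.2] expect depth 0.19047296244513653 seen 0.1506858
wrist2 0.02 [278.5 259.1] expect depth 0.17150945782556937 seen 0.14753939
wrist2 0.04 [278.8 277.9] expect depth 0.1525459532060022 seen 0.13042355
225 [[0.043, -0.079, 0.054], [0.032, -0.007, 0.08], [0.033, 0.007, 0.079]]
231 [[0.048, -0.079, 0.057], [-0.009, -0.005, 0.191], [-0.009, 0.003, 0.191]]
237 [[0.054, -0.079, 0.059], [-0.007, -0.005, 0.195], [-0.007, 0.003, 0.194]]
243 [[0.06, -0.079, 0.06], [-0.005, -0.004, 0.197], [-0.005, 0.003, 0.198]]
249 [[0.008, -0.046, 0.178], [0.001, -0.005, 0.192], [0.001, 0.003, 0.192]]
255 [[0.01, -0.045, 0.181], [0.002, -0.005, 0.197], [0.001, 0.003, 0.197]]
261 [[0.013, -0.045, 0.182], [0.002, -0.004, 0.203], [0.001, 0.003, 0.204]]
267 [[0.021, -0.048, 0.176], [0.001, -0.004, 0.21], [0.002, 0.003, 0.209]]
273 [[0.029, -0.05, 0.17], [0.002, -0.004, 0.215], [0.002, 0.003, 0.215]]
279 [[0.038, -0.052, 0.163], [0.002, -0.004, 0.22], [0.002, 0.003, 0.219]]
285 [[0.047, -0.055, 0.156], [0.002, -0.004, 0.224], [0.002, 0.002, 0.224]]
291 [[0.058, -0.058, 0.147], [0.002, -0.004, 0.228], [0.003, 0.002, 0.227]]
297 [[0.071, -0.061, 0.137], [0.001, -0.004, 0.234], [0.001, 0.002, 0.234]]
303 [[0.001, -0.031, 0.237], [0.001, -0.004, 0.237], [0.001, 0.002, 0.237]]
309 [[0.001, -0.03, 0.242], [0.001, -0.004, 0.24], [0.001, 0.002, 0.241]]
scene2 0 [227.7 171.9] expect depth 1.154501953287688 seen 1.1336792
scene2 0.02 [226.9 166.1] expect depth 1.137814661160101 seen 1.126123
scene2 0.04 [226.2 160.2] expect depth 1.1211273690325139 seen 1.1040009
```

View pics/w2z.png

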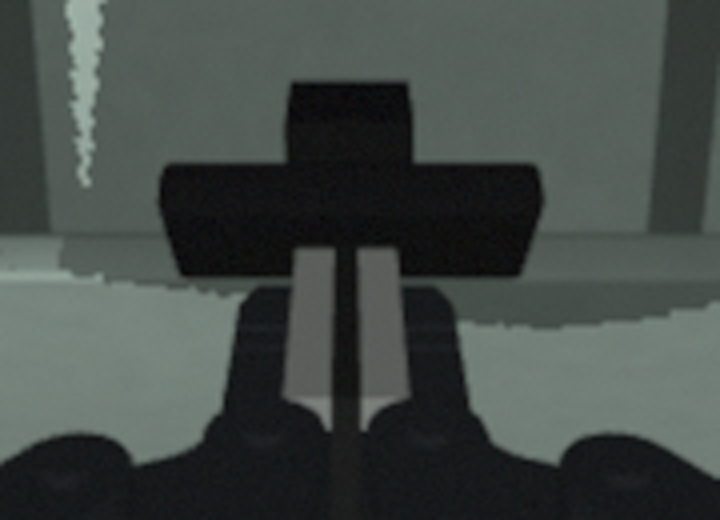

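```bash
python3 - <<'E'
from h import *
c=dict(np.load('pics/wrist1.npz')); Q=toP(pts(c))
p=np.array([ 0.6309541,-0.12896354,0.28879592]); print('tcp',toP(p),proj(c,p))
for v in range(240,300,5): print(v,Q[v,270].round(3),c['img'][v,270])
T=np.linalg.inv(c['world_to_cam']); print('cam1',toP(T[:3,3]),T[:3,:3].round(3))
c=dict(np.load('pics/wrist2.npz'));T=np.linalg.inv(c['world_to_cam']); print('cam2',toP(T[:3,3]))
s=ctrl.get_state(); print(toP(s['eef_pos']), s['qpos'])
E
```

```text
tcp [ 0.05565535 -0.00202053  0.28879592] [281.88664498 241.1169244 ]
240 [ 0.189 -0.018  0.002] [23 27 28]
245 [ 0.199 -0.018  0.001] [21 22 25]
250 [ 0.209 -0.018  0.001] [25 25 26]
255 [ 0.046 -0.009  0.325] [96 99 97]
260 [ 0.046 -0.009  0.332] [96 99 96]
265 [ 0.046 -0.009  0.335] [96 99 96]
270 [ 0.046 -0.008  0.341] [96 98 96]
275 [ 0.046 -0.008  0.345] [94 98 95]
280 [ 0.046 -0.008  0.349] [96 99 96]
285 [ 0.046 -0.008  0.353] [96 98 95]
290 [ 0.046 -0.008  0.357] [127 132 129]
295 [ 0.045 -0.008  0.362] [74 78 76]
cam1 [-0.02620066 -0.0047629   0.46180438] [[ 0.233 -0.922 -0.311]
 [ 0.973  0.219  0.077]
 [-0.003 -0.32   0.947]]
cam2 [-0.06992687 -0.00119802  0.33289275]
[1.34564232e-02 3.40017035e-06 1.59949893e-01] [-0.36397108  0.16596565  1.79627745 -0.00195295  1.18319589 -1.70604988]
```

```bash
python3 - <<'E'
from h import *
for th in (.67,.6,.5,.4,.3,.2,.1,.05,0): print(round(th,2),delta(lidpt(th,.135)-[0,0,.03],goalR())[0])
E
```

```text
0.67 [0.0043, 0.0, 0.0067]
0.6 [0.0116, 0.0, 0.0007]
0.5 [0.0227, 0.0, -0.007]
0.4 [0.0346, 0.0, -0.0135]
0.3 [0.047, 0.0001, -0.0189]
0.2 [0.0599, 0.0001, -0.0229]
0.1 [0.0731, 0.0001, -0.0257]
0.05 [0.0798, 0.0001, -0.0266]
0 [0.0866, 0.0001, -0.0271]
```

Measured so far: the lid has moved from 0.88 to about 0.67. In the images the real fingertips sit about 30 mm above the reported TCP, and contact at the tab agrees with that. I'll lower further along the arc in small steps and watch the force.

Request:
play_rows:
  claw: [255,255,255,255,255,255,255,255,255,255,255,255,255,255,255,255]
  travel:
    - [0.004,0,0]
    - [0.008,0,-0.001]
    - [0.012,0,-0.002]
    - [0.016,0,-0.004]
    - [0.02,0,-0.006]
    - [0.024,0,-0.008]
    - [0.028,0,-0.01]
    - [0.032,0,-0.012]
    - [0.036,0,-0.014]
    - [0.04,0,-0.016]
    - [0.044,0,-0.018]
    - [0.048,0,-0.0195]
    - [0.052,0,-0.021]
    - [0.056,0,-0.022]
    - [0.06,0,-0.023]
    - [0.06,0,-0.023]
  dr:
    - [0,0,0]
    - [0,0,0]
    - [0,0,0]
    - [0,0,0]
    - [0,0,0]
    - [0,0,0]
    - [0,0,0]
    - [0,0,0]
    - [0,0,0]
    - [0,0,0]
    - [0,0,0]
    - [0,0,0]
    - [0,0,0]
    - [0,0,0]
    - [0,0,0]
    - [0,0,0]

```text
time: 5.5
eef_pos: [0.567, -0.1121, 0.0991]
tcp_rot: [0.08, 0.704, -0.081, 0.701]
contact_force: [-0.1, -0.3, -0.6]
opening: -0.0
```

```bash
cat >> h.py <<'E'
def lid(c):
    Q=toP(pts(c)); m=(c['range_z']>0)&(Q[...,0]>.07)&(Q[...,0]<.108)&(abs(Q[...,1])<.075)&(Q[...,2]>.09)&(Q[...,2]<.15)
    p=Q[m]; a=np.polyfit(p[:,0],p[:,2],1); r=p[:,2]-np.polyval(a,p[:,0]); p=p[abs(r)<.005]; a=np.polyfit(p[:,0],p[:,2],1)
    # angle from mean height, hinge-known: z=.0955+(.110-x)tan+.008/cos
    from scipy.optimize import brentq
    f=lambda t:(p[:,2]-.0955-(.11-p[:,0])*np.tan(t)-.008/np.cos(t)).mean()
    return len(p),-np.arctan(a[0]),brentq(f,-.2,1.3)
E
python3 - <<'E'
from h import *
c=cap('wrist','wrist3.png'); c=cap('scene','scene3.png'); print(lid(c))
s=ctrl.get_state(); print(toP(s['eef_pos']),s['contact_force'],s['time'])
c=dict(np.load('pics/wrist3.npz')); Q=toP(pts(c))
for v in range(235,275,4): print(v,Q[v,270].round(3),c['img'][v,270])
E
```

```text
(1099, np.float64(0.19423469242272134), 0.13810668594389486)
[-0.00996875 -0.00010299  0.09972241] [-0.06827383  0.61054874  0.91747837] 5.6
235 [-0.031 -0.005  0.133] [18 17 18]
239 [-0.028 -0.005  0.132] [20 21 21]
243 [-0.026 -0.005  0.131] [20 19 21]
247 [-0.023 -0.005  0.131] [21 20 22]
251 [-0.02  -0.005  0.13 ] [38 39 40]
255 [-0.022 -0.005  0.137] [93 97 94]
259 [-0.021 -0.005  0.141] [92 95 92]
263 [-0.021 -0.004  0.144] [93 97 94]
267 [-0.021 -0.004  0.148] [92 96 94]
271 [-0.022 -0.004  0.153] [93 97 94]
```

View pics/wrist3.png

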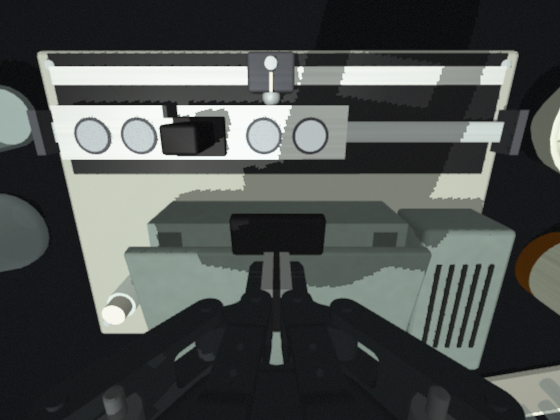

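Request:
play_rows:
  claw: [255,255,255,255,255,255,255,255,255,255,255,255]
  travel:
    - [0.003,0,-0.001]
    - [0.006,0,-0.0015]
    - [0.009,0,-0.002]
    - [0.012,0,-0.0025]
    - [0.015,0,-0.003]
    - [0.017,0,-0.0035]
    - [0.019,0,-0.004]
    - [0.021,0,-0.004]
    - [0.0225,0,-0.004]
    - [0.024,0,-0.004]
    - [0.025,0,-0.004]
    - [0.025,0,-0.004]
  dr:
    - [0,0,0]
    - [0,0,0]
    - [0,0,0]
    - [0,0,0]
    - [0,0,0]
    - [0,0,0]
    - [0,0,0]
    - [0,0,0]
    - [0,0,0]
    - [0,0,0]
    - [0,0,0]
    - [0,0,0]

```text
time: 6.8
eef_pos: [0.5633, -0.1113, 0.0744]
tcp_rot: [0.08, 0.704, -0.081, 0.701]
contact_force: [-0.6, -0.5, 1.0]
opening: 0.002
```

```bash
python3 - <<'E'
from h import *
c=cap('wrist','wrist4.png'); c=cap('scene','scene4.png'); print(lid(c))
s=ctrl.get_state(); print(toP(s['eef_pos']),s['contact_force'],s['time'])
c=dict(np.load('pics/wrist4.npz')); Q=toP(pts(c))
for v in range(235,275,4): print(v,Q[v,270].round(3))
E
```

```text
(1030, np.float64(0.0065427970574932), -0.04344366777485197)
[-0.01403146 -0.00010222  0.07465929] [0.60144789 0.23353085 0.21190745] 6.9
235 [-0.033 -0.005  0.105]
239 [-0.031 -0.005  0.105]
243 [-0.029 -0.005  0.105]
247 [-0.027 -0.005  0.105]
251 [-0.024 -0.005  0.104]
255 [-0.026 -0.005  0.113]
259 [-0.026 -0.005  0.117]
263 [-0.026 -0.004  0.121]
267 [-0.026 -0.004  0.125]
271 [-0.026 -0.004  0.128]
```

Request:
play_rows:
  claw: [255,255,255,255]
  travel:
    - [0.001,0,0]
    - [0.002,0,0]
    - [0.0025,0,0]
    - [0.0025,0,0]
  dr:
    - [0,0,0]
    - [0,0,0]
    - [0,0,0]
    - [0,0,0]

```text
time: 7.3
eef_pos: [0.5636, -0.1114, 0.073]
tcp_rot: [0.08, 0.704, -0.081, 0.701]
contact_force: [-2.3, -0.0, 5.0]
opening: -0.0
```

Request:
play_rows:
  claw: [255,255,255]
  travel:
    - [0.001,0,0]
    - [0.0015,0,0]
    - [0.0015,0,0]
  dr:
    - [0,0,0]
    - [0,0,0]
    - [0,0,0]

```text
time: 7.6
eef_pos: [0.5636, -0.1114, 0.0729]
tcp_rot: [0.08, 0.704, -0.081, 0.701]
contact_force: [-5.3, 1.4, 9.1]
opening: -0.005
```

```bash
python3 - <<'E'
from h import *
c=ctrl.get_state()
print(delta(toW(-.075,-.0515,.14),goalR()))
E
```

```text
([-0.0667, -0.0514, -0.0615], [0.0006, -0.0051, 0.0014])
```

Request:
play_rows:
  claw: [255,255,200,120,60,60,60,60,60]
  travel:
    - [-0.015,0,0]
    - [-0.04,0,0]
    - [-0.067,0,-0.01]
    - [-0.067,-0.02,-0.03]
    - [-0.067,-0.04,-0.05]
    - [-0.067,-0.0515,-0.0615]
    - [-0.067,-0.0515,-0.0615]
    - [-0.067,-0.0515,-0.0615]
    - [-0.067,-0.0515,-0.0615]
  dr:
    - [0,-0.005,0.001]
    - [0,-0.005,0.001]
    - [0,-0.005,0.001]
    - [0,-0.005,0.001]
    - [0,-0.005,0.001]
    - [0,-0.005,0.001]
    - [0,-0.005,0.001]
    - [0,-0.005,0.001]
    - [0,-0.005,0.001]

```text
time: 8.5
eef_pos: [0.4931, -0.1475, 0.1404]
tcp_rot: [0.08, 0.702, -0.08, 0.703]
contact_force: [0.2, -0.4, 0.4]
opening: 0.765
```

```bash
python3 - <<'E'
from h import *
cap('wrist','wrist5.png'); cap('scene','scene5.png'); c=cap('top','top5.png');
print('lid',lid(dict(np.load('pics/scene5.npz'))),lid(c))
for n in('wrist5','scene5'):
    c=dict(np.load(f'pics/{n}.npz')); Q=toP(pts(c)); ok=c['range_z']>0
    m=ok&(Q[...,0]>-.03)&(Q[...,0]<.0)&(abs(Q[...,1])<.08)&(Q[...,2]>.09)&(Q[...,2]<.12); print('lid edge z',n,m.sum(),np.median(Q[m][:,2]) if m.any() else 0)
    m=ok&(abs(Q[...,0]+.075)<.02)&(Q[...,2]>.11)&(Q[...,2]<.12)&(abs(Q[...,1])<.12); p=Q[m]; print('post',len(p),p.mean(0) if len(p) else '',p.min(0) if len(p) else '',p.max(0) if len(p) else '')
s=ctrl.get_state(); print(toP(s['eef_pos']),s['time'],s['opening'])
E
```

```text
lid (1021, np.float64(0.00025045355251332555), -0.04518380255356537) (896, np.float64(0.002511546930519839), 0.019795446874435584)
lid edge z wrist5 4612 0.10353118747671956
post 585 [-0.07833077 -0.05283558  0.11477615] [-0.08572337 -0.06294326  0.11000505] [-0.06960772 -0.04309154  0.11701495]
lid edge z scene5 630 0.10227368624807864
post 53 [-0.07556501 -0.05116787  0.1138653 ] [-0.08358781 -0.06153587  0.11011398] [-0.06609317 -0.04108211  0.11818437]
[-0.07461505 -0.05110461  0.14017888] 8.65 0.766220176535564
```

View pics/wrist5.png

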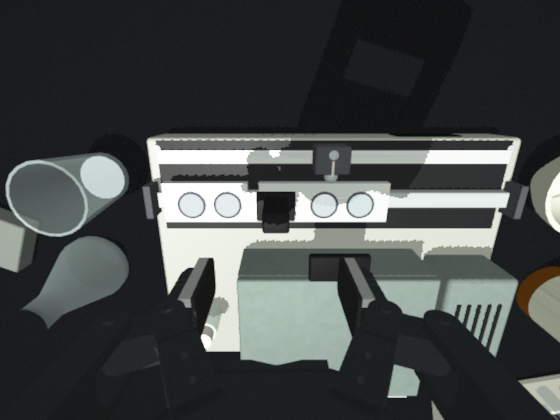

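View pics/scene5.png

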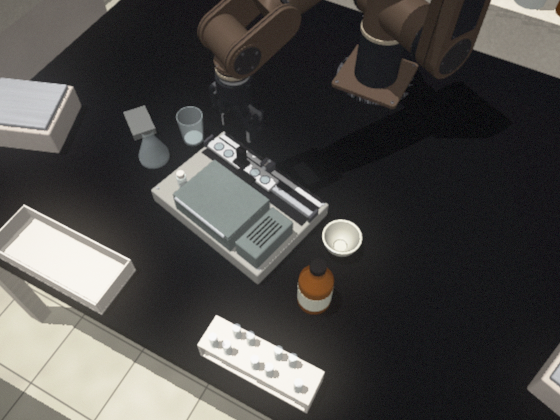

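```bash
python3 - <<'E'
from h import *
c=dict(np.load('pics/wrist5.npz'))
cv2.imwrite('pics/w5z.png',cv2.resize(c['img'][140:230,235:395],None,fx=5,fy=5,interpolation=cv2.INTER_CUBIC)[:,:,::-1])
E
```

```text
(no output)
```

View pics/w5z.png

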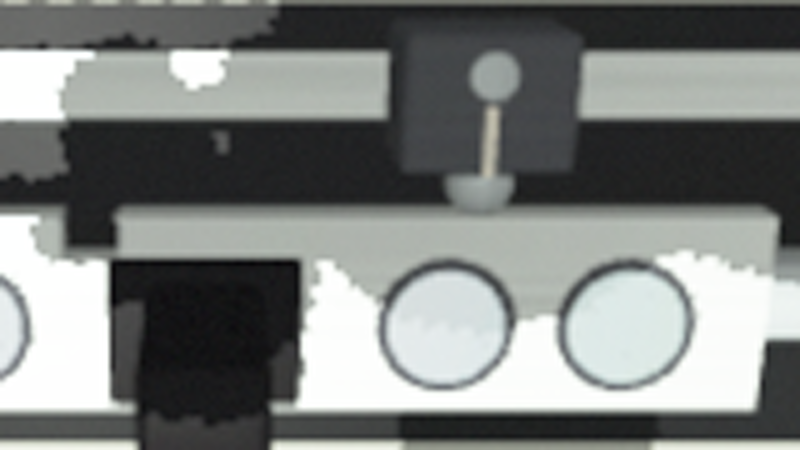

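```bash
python3 - <<'E'
from h import *
c=dict(np.load('pics/wrist5.npz'))
f=lambda u,v,z: toP(ray(c,235+(u+.5)/5-.5,140+(v+.5)/5-.5,z)).round(4)
for nm,u,v,z in(('lineA',493,105,.069),('lineB',487,172,.069),('ballL',445,185,.061),('ballR',516,185,.061),('notchL',65,228,.065),('notchR',117,228,.065),('stripend',780,212,.065),('blkL',388,165,.069),('blkR',575,165,.069),('edge',600,208,.065)): print(nm,f(u,v,z))
s=ctrl.get_state()
print(delta(toW(-.075,-.0518,.051),goalR()))
E
```

```text
lineA [-0.1156 -0.005   0.069 ]
lineB [-0.1042 -0.0053  0.069 ]
ballL [-0.1001 -0.011   0.061 ]
ballR [-0.1001  0.0015  0.061 ]
notchL [-0.0934 -0.0775  0.065 ]
notchR [-0.0934 -0.0685  0.065 ]
stripend [-0.0963  0.0469  0.065 ]
blkL [-0.1054 -0.0221  0.069 ]
blkR [-0.1054  0.0095  0.069 ]
edge [-0.097   0.0155  0.065 ]
([0.0892, -0.0007, -0.0004], [0.0013, -0.0002, 0.0001])
```

Request:
play_rows:
  claw: [60,60,60,60,60,60,120,180,255,255,255,255,255,255]
  travel:
    - [0.02,-0.0005,0]
    - [0.04,-0.0005,0]
    - [0.06,-0.0005,0]
    - [0.08,-0.0005,0]
    - [0.089,-0.0005,0]
    - [0.089,-0.0005,0]
    - [0.089,-0.0005,0]
    - [0.089,-0.0005,0]
    - [0.089,-0.0005,0]
    - [0.089,-0.0005,0]
    - [0.089,-0.0005,0]
    - [0.089,-0.0005,0]
    - [0.089,-0.0005,0]
    - [0.089,-0.0005,0]
  dr:
    - [0.001,0,0]
    - [0.001,0,0]
    - [0.001,0,0]
    - [0.001,0,0]
    - [0.001,0,0]
    - [0.001,0,0]
    - [0.001,0,0]
    - [0.001,0,0]
    - [0.001,0,0]
    - [0.001,0,0]
    - [0.001,0,0]
    - [0.001,0,0]
    - [0.001,0,0]
    - [0.001,0,0]
  force: 50

```text
time: 10.05
eef_pos: [0.4937, -0.1482, 0.0524]
tcp_rot: [0.08, 0.702, -0.081, 0.703]
contact_force: [-0.7, 1.1, 5.4]
opening: 0.227
```

```bash
python3 - <<'E'
from h import *
cap('wrist','wrist6.png'); 
s=ctrl.get_state(); print(toP(s['eef_pos']),s['time'],s['opening'],s['contact_force'],delta(toW(-.075,.016,.051),goalR()))
E
```

```text
[-0.0737327  -0.05183623  0.05242635] 10.1 0.22649555834060345 [-0.6854279   0.57129958  5.87951447] ([0.0014, 0.0678, -0.0012], [0.0004, 0.0016, 0.0006])
```

View pics/wrist6.png

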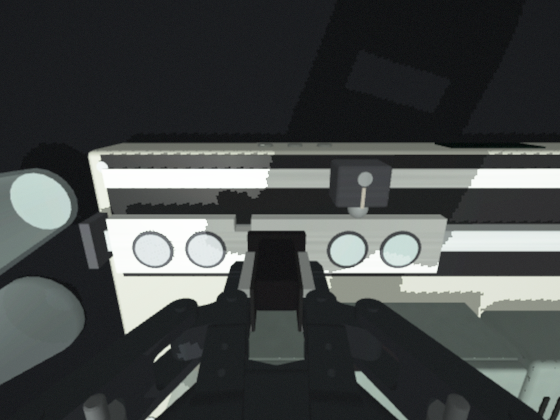

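```bash
cat > m.py <<'E'
from h import *
import sys
n,u0,v0=sys.argv[1],int(sys.argv[2]),int(sys.argv[3])
c=dict(np.load(f'pics/{n}.npz'))
cv2.imwrite(f'pics/{n}z.png',cv2.resize(c['img'][v0:v0+100,u0:u0+160],None,fx=5,fy=5,interpolation=cv2.INTER_CUBIC)[:,:,::-1])
E
python3 m.py wrist6 225 150
```

```text
(no output)
```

View pics/wrist6z.png

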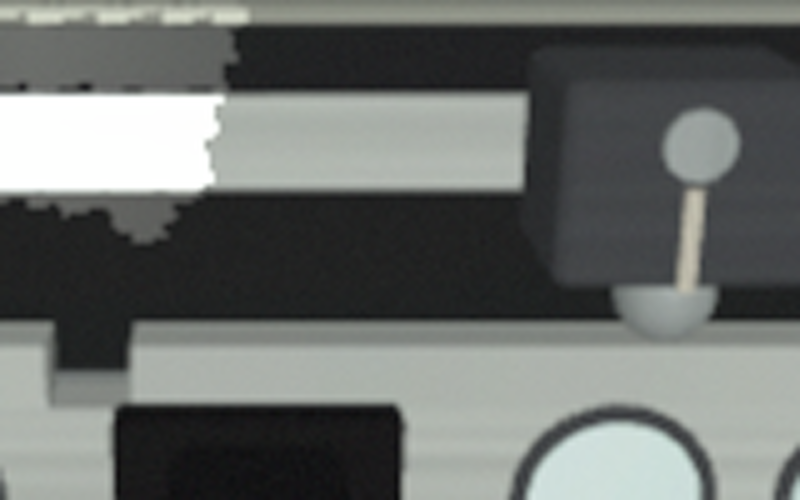

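```bash
python3 - <<'E'
from h import *
c=dict(np.load('pics/wrist6.npz'))
f=lambda u,v,z: toP(ray(c,225+(u+.5)/5-.5,150+(v+.5)/5-.5,z)).round(4)
for nm,u,v,z in(('lineA',694,190,.069),('lineB',688,288,.069),('ballL',612,290,.057),('ballR',718,290,.057),('notchL',52,344,.065),('notchR',131,344,.065),('edge',400,344,.065),('end?',400,404,.065)): print(nm,f(u,v,z))
E
```

```text
lineA [-0.1154 -0.0052  0.069 ]
lineB [-0.1039 -0.0047  0.069 ]
ballL [-0.0996 -0.0102  0.057 ]
ballR [-0.0996  0.0026  0.057 ]
notchL [-0.0957 -0.0773  0.065 ]
notchR [-0.0957 -0.0681  0.065 ]
edge [-0.0956 -0.0366  0.065 ]
end? [-0.088  -0.0363  0.065 ]
```

Request:
play_rows:
  claw: [255,255,255,255,255,255,255,255,255,255,255,255,255,255,255,255]
  travel:
    - [0,0.002,0]
    - [0,0.006,0]
    - [0,0.01,0]
    - [0,0.014,0]
    - [0,0.018,0]
    - [0,0.022,0]
    - [0,0.026,0]
    - [0,0.03,0]
    - [0,0.034,0]
    - [0,0.038,0]
    - [0,0.042,0]
    - [0,0.046,0]
    - [0,0.05,0]
    - [0,0.053,0]
    - [0,0.055,0]
    - [0,0.055,0]
  dr:
    - [0,0,0]
    - [0,0,0]
    - [0,0,0]
    - [0,0,0]
    - [0,0,0]
    - [0,0,0]
    - [0,0,0]
    - [0,0,0]
    - [0,0,0]
    - [0,0,0]
    - [0,0,0]
    - [0,0,0]
    - [0,0,0]
    - [0,0,0]
    - [0,0,0]
    - [0,0,0]

```text
time: 11.7
eef_pos: [0.5059, -0.095, 0.0524]
tcp_rot: [0.08, 0.702, -0.081, 0.703]
contact_force: [-2.1, -2.2, 2.2]
opening: 0.227
```

```bash
python3 - <<'E'
from h import *
cap('wrist','wrist7.png'); 
s=ctrl.get_state(); print(toP(s['eef_pos']),s['time'],s['opening'],s['contact_force'],delta(toW(-.075,.016,.051),goalR()))
E
python3 m.py wrist7 200 150
```

```text
[-0.07378705  0.00280273  0.05246446] 11.75 0.2210236044543387 [-2.4944786  -3.22257104  1.32614798] ([0.0014, 0.0132, -0.0012], [0.0006, 0.0016, 0.0014])
```

View pics/wrist7z.png

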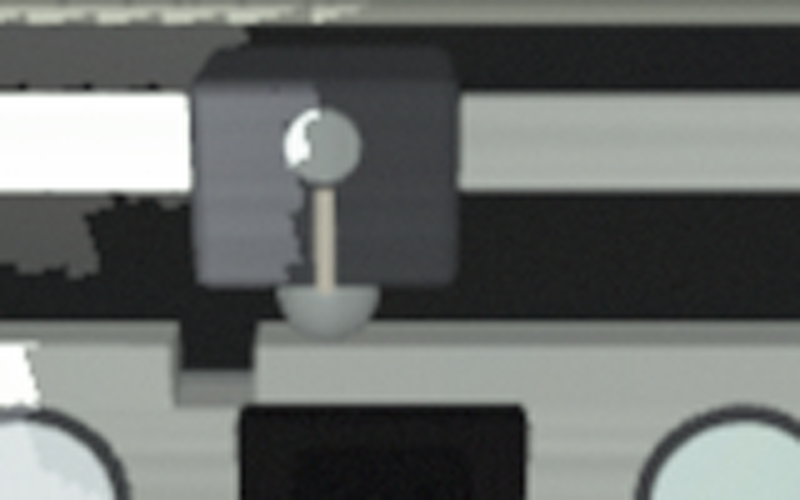

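```bash
python3 - <<'E'
from h import *
c=dict(np.load('pics/wrist7.npz'))
f=lambda u,v,z: toP(ray(c,200+(u+.5)/5-.5,150+(v+.5)/5-.5,z)).round(4)
for nm,u,v,z in(('lineA',324,190,.069),('lineB',325,288,.069),('ballL',276,290,.057),('ballR',380,290,.057),('notchL',178,344,.065),('notchR',257,344,.065)): print(nm,f(u,v,z))
E
```

```text
lineA [-0.1154 -0.0051  0.069 ]
lineB [-0.104  -0.0052  0.069 ]
ballL [-0.0996 -0.0116  0.057 ]
ballR [-0.0996  0.001   0.057 ]
notchL [-0.0957 -0.0226  0.065 ]
notchR [-0.0957 -0.0134  0.065 ]
```

Request:
play_rows:
  claw: [255,255,255,255,255,255,255,255]
  travel:
    - [0,0.002,0]
    - [0,0.004,0]
    - [0,0.006,0]
    - [0,0.008,0]
    - [0,0.009,0]
    - [0,0.01,0]
    - [0,0.01,0]
    - [0,0.01,0]
  dr:
    - [0,0,0]
    - [0,0,0]
    - [0,0,0]
    - [0,0,0]
    - [0,0,0]
    - [0,0,0]
    - [0,0,0]
    - [0,0,0]

```text
time: 12.55
eef_pos: [0.5084, -0.0846, 0.0525]
tcp_rot: [0.08, 0.702, -0.081, 0.703]
contact_force: [-0.2, 0.6, 2.8]
opening: 0.225
```

```bash
python3 - <<'E'
from h import *
cap('wrist','wrist8.png'); 
s=ctrl.get_state(); print(toP(s['eef_pos']),s['time'],s['opening'],s['contact_force'],'along y',s['contact_force'][:2]@ey)
E
python3 m.py wrist8 190 150
```

```text
[-0.07378841  0.01343021  0.05247689] 12.6 0.22184339066920822 [-0.74520022 -0.28012325  2.41877998] along y -0.4415026977809541
```

View pics/wrist8z.png

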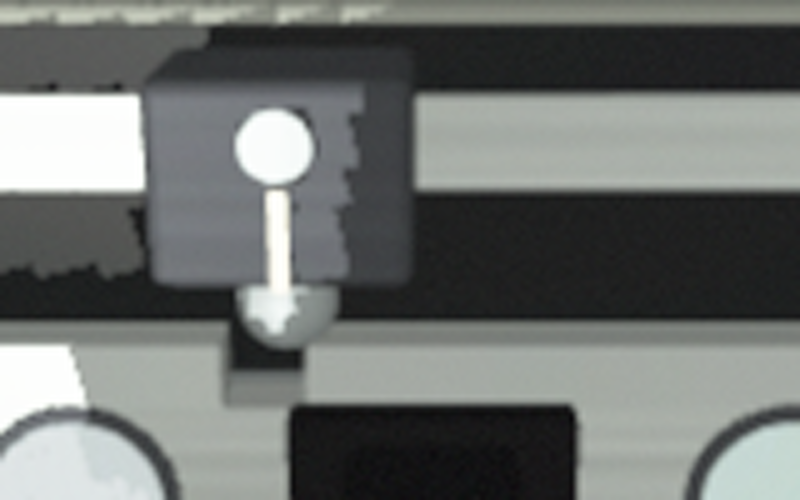

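The ball (zoomed 288,320) is starting to enter the notch, whose centre is at about zoomed x 265. The drag force has dropped to near zero, and about 2 mm is left.

Request:
play_rows:
  claw: [255,255,255,255,255]
  travel:
    - [0,0.0007,0]
    - [0,0.0014,0]
    - [0,0.002,0]
    - [0,0.002,0]
    - [0,0.002,0]
  dr:
    - [0,0,0]
    - [0,0,0]
    - [0,0,0]
    - [0,0,0]
    - [0,0,0]

```text
time: 13.1
eef_pos: [0.5089, -0.0822, 0.0524]
tcp_rot: [0.081, 0.702, -0.08, 0.703]
contact_force: [-1.0, 3.1, 3.1]
opening: 0.23
```

```bash
python3 - <<'E'
from h import *
cap('wrist','wrist9.png'); 
s=ctrl.get_state(); print(toP(s['eef_pos']),s['time'],s['opening'],s['contact_force'],'along y',s['contact_force'][:2]@ey)
E
python3 m.py wrist9 190 150
```

```text
[-0.07383148  0.01591446  0.05245749] 13.15 0.2303226284320843 [-0.53988937  2.0538998   2.92061274] along y 1.878428344847223
```

View pics/wrist9z.png

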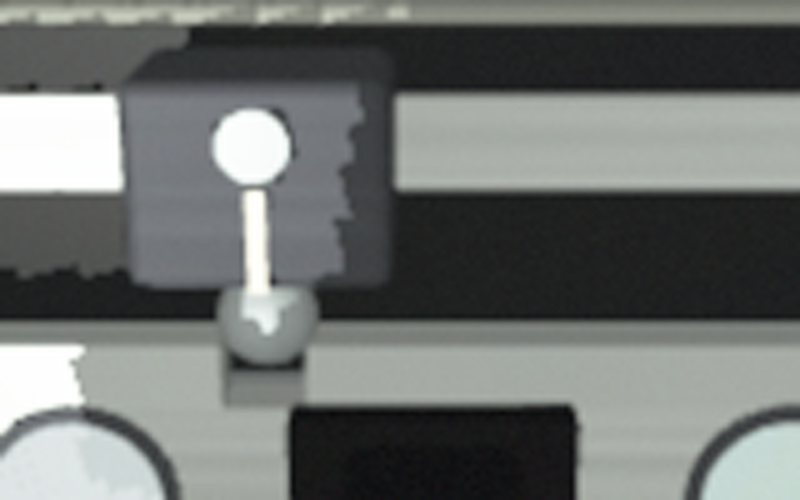

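Request:
play_rows:
  claw: [255,255,255,255]
  travel:
    - [0,0.0004,0]
    - [0,0.0006,0]
    - [0,0.0006,0]
    - [0,0.0006,0]
  dr:
    - [0,0,0]
    - [0,0,0]
    - [0,0,0]
    - [0,0,0]

```text
time: 13.55
eef_pos: [0.509, -0.0819, 0.0525]
tcp_rot: [0.08, 0.702, -0.08, 0.703]
contact_force: [-1.1, -1.5, 3.3]
opening: 0.224
```

```bash
python3 - <<'E'
from h import *
cap('wrist','wrist10.png')
s=ctrl.get_state(); print(toP(s['eef_pos']),s['time'],s['opening'],s['contact_force'],'along y',s['contact_force'][:2]@ey)
c=dict(np.load('pics/wrist9.npz'))
f=lambda u,v,z: toP(ray(c,190+(u+.5)/5-.5,150+(v+.5)/5-.5,z)).round(4)
for nm,u,v,z in(('lineA',255,190,.069),('lineB',258,288,.069),('ballL',216,320,.057),('ballR',320,320,.057),('notchL',224,344,.065),('notchR',305,344,.065)): print(nm,f(u,v,z))
E
python3 m.py wrist10 190 150
```

```text
[-0.07380021  0.01623681  0.05248246] 13.6 0.22716477809788443 [-1.13721776 -1.05707666  2.30747331] along y -1.287016078278615
lineA [-0.1155 -0.0051  0.069 ]
lineB [-0.1041 -0.0052  0.069 ]
ballL [-0.0958 -0.012   0.057 ]
ballR [-0.0958  0.0007  0.057 ]
notchL [-0.0958 -0.01    0.065 ]
notchR [-0.0958 -0.0005  0.065 ]
```

View pics/wrist10z.png

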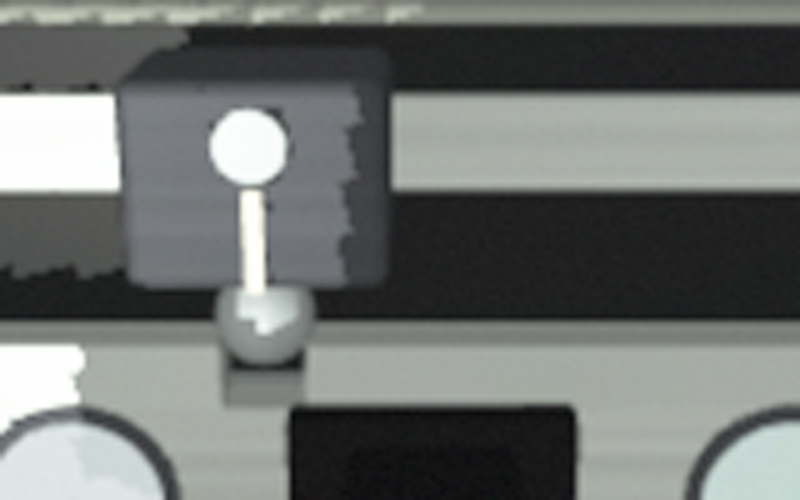

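The ball is seated and centred in the notch (zoomed 265,325). The notch middle is at -5.2 mm and the index line at -5.1 mm. I'll do a short hold, then a final check.

Request:
play_rows:
  claw: [255,255,255,255,255]
  travel:
    - [0,0,0]
    - [0,0,0]
    - [0,0,0]
    - [0,0,0]
    - [0,0,0]
  dr:
    - [0,0,0]
    - [0,0,0]
    - [0,0,0]
    - [0,0,0]
    - [0,0,0]

```text
time: 14.1
eef_pos: [0.509, -0.0819, 0.0525]
tcp_rot: [0.08, 0.702, -0.08, 0.703]
contact_force: [-0.5, -0.2, 2.6]
opening: 0.225
```

```bash
python3 - <<'E'
from h import *
c=cap('scene','scene11.png'); print('lid',lid(c)); c=cap('wrist','wrist11.png')
Q=toP(pts(c)); m=(Q[...,0]>-.03)&(Q[...,0]<.0)&(abs(Q[...,1])<.08)&(Q[...,2]>.09)&(Q[...,2]<.12); print('edge z',np.median(Q[m][:,2]))
s=ctrl.get_state(); print(toP(s['eef_pos']),s['time'],s['opening'],s['contact_force'],'along y',s['contact_force'][:2]@ey)
E
```

```text
lid (1040, np.float64(0.0075140092569143955), -0.04088774009392273)
edge z 0.10354008290541473
[-0.07382096  0.01625407  0.05248659] 14.2 0.22593906701556293 [-1.75073528 -0.87948425  1.95706954] along y -1.25287725401549
```

View pics/scene11.png

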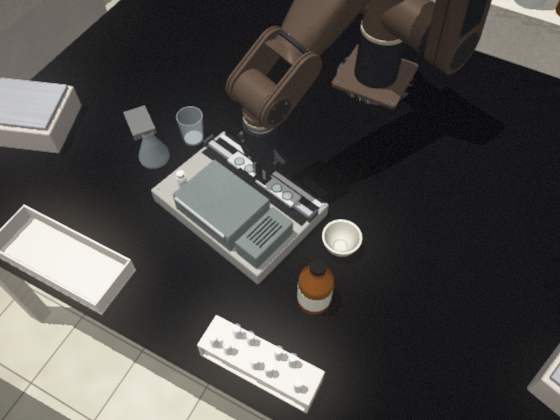

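View pics/wrist11.png

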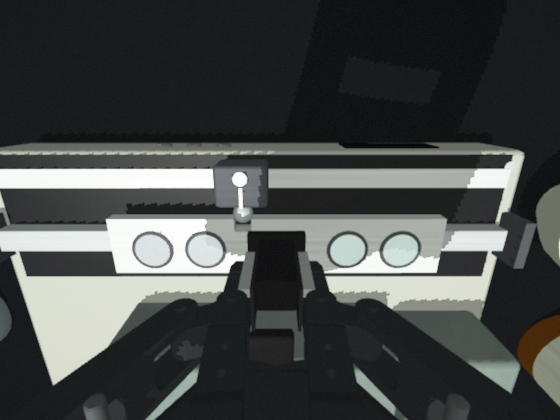

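The final pictures show the lid flat, the ball in the notch at (243,214) with the post held, and the glassware where it was. Handing in.

```bash
python3 -c "
from plant import ctrl
print(ctrl.sign_off())"
```

```text
the job is handed in; nothing more can be done
None
```

The lid is closed and the filter slide sits in its notch, with the gripper still holding the grip. I handed the job in at about 14.2 s.

- **Lid:** I lowered it from about 0.88 rad with the shut fingertips, pressing at most about 9 N on the rim at the end. Afterwards the top of its free edge measured 103.5 mm, as a closed lid should.
- **Slide:** I gripped the post at 50 N and moved it about 68 mm to the left. The notch middle measured -5.2 mm and the index line -5.1 mm. About 1.3 N remains along the rail, well under the 7 N that would push it out of the notch.
- **Surroundings:** In the last scene view the vial, beaker, flask, bottle, mortar and filter case look where they were. I compared these by eye and did not measure them.

**Checks that disagreed:**
- **Fingertip height:** the real fingertips sat about 30 mm above the reported TCP height. I worked from the camera and contact instead, and the lid's contact height confirmed it.
- **Lid angle:** one calculation from scene-camera depth read about -0.04 rad. The surface slope (0.00 to 0.01 rad) and the wrist-camera height both indicate the lid is flat.

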